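# True and check a picture-frame corner with the try square

### The job

Take the try square from its cork mat by its handle, set it low inside the frame corner and press it gently against both faces, sliding it along the stile so that it pushes the leaning rail out to its stop, and hold it there with light steady pressure (about 5 to 10 N on each face) for a second or more, flush on both with no gap. Never push harder than about 2 kg, let only the square push the frame, and disturb nothing else. Then lay the square flat in the middle of its mat again, let go, and leave the corner square.

Things in the scene. Friction and masses are not known exactly. Their poses are not given: they have to be found in the camera images.
- frame: Plywood assembly board 300 x 300 x 12 mm, fixed to the bench, carrying the frame corner (stile, rail and clamp); origin at the centre of its underside; z up, x runs along the stile. A green clamp (top 92 mm above the bench) holds the stile's end near x = -125 mm. Board position and yaw vary.
- frame_corner (a point): Nominal inner corner on the board's top (12 mm above the bench), at (60, -60, 12) mm of the board's frame; axes as frame. Stile's inner face: about the plane y = 0, looking to +y; rail's, when closed up: about x = 0, looking to -x. Free space: x < 0, y > 0. NOT exact: the clamped-up corner sits up to 6 mm off this point in x and in y (true in angle), so find the faces by touch.
- rail (a joint): Rail angle (rad): 0 = closed up, exactly square, at a hard stop; positive = free end leaning inwards (acute). Starts at 0.03 to 0.07. Stays where left; yields to 0.3 N m (3 N at 110 mm). Stile (pale, clamped) and rail (browner): battens 45 mm wide, 34 mm high above the board; inner faces run 205 mm along -x and 200 mm along +y from the corner. The rail's dowel is 22.5 mm outside it in x and y.
- square: Loose try square, 0.25 to 0.5 kg: flat aluminium L, 18 mm thick, outer edges at exactly 90 degrees, inner corner filled, with an upright dark wooden handle. Origin on the underside below the handle's middle; z up. One arm runs from the heel along -x (outer edge looks to -y), the other along +y (outer edge looks to +x). Turned like the board it fits the frame's corner. Starts on the cork mat.
- square_heel (a point): Where the two outer edges of the square meet, on its underside, at (42, -42, 0) mm of the square's frame. Each arm is 120 mm long from here and 30 mm wide; the first 6 mm at the heel are relieved.
- square_tip_x (a point): Outer corner at the end of the square's arm that lies against the stile, on the underside, at (-78, -42, 0) mm of the square's frame.
- square_tip_y (a point): Outer corner at the end of the square's arm that lies against the rail, on the underside, at (42, 78, 0) mm of the square's frame. (The real, unreported faces are called stile_corner, the stile's true inner corner, and rail_face, the rail's face at the corner.)
- square_grip (a point): Point to grip on the wooden handle, a block 56 mm long (square's x) x 24 mm wide (y), from 18 to 84 mm above the square's underside; this point is at 62 mm. The fingers close along the square's y on the 24 mm width.
- mat: Cork mat 220 x 220 x 6 mm fixed on the bench, the square's place; origin at the centre of its underside, so the square's underside lies at 6 mm height. May be on either side of the board. Farther off stand other carver's things to leave alone: a second gouge, a grey sharpening stone, a wax tin and a mallet standing on its head (200 mm high).
- gouge_a: Bystander: carving gouge, dark wooden handle and steel blade, 220 mm long, lying on the bench on the robot's side of the cork mat. Origin at the middle of its underside.
- folding_rule: Bystander: yellow folding rule, closed, 34 x 200 x 16 mm, lying on the bench beyond the cork mat. Origin at the centre of its underside.
- offcut: Bystander: pale wood offcut, 42 x 50 x 30 mm, lying on the assembly board near the board's corner farthest from the joint. Origin at the centre of its underside.
There are look-alikes about, which are no part of the job. Leave any pink, purple or turquoise look-alike of the square alone.

How it is judged:
On the way:
1. the square, down inside the corner, is pressed on both stile and rail with more than 2.5 N each, flush (no gap over 2 mm at the heel or at the tip of either arm) and with the rail closed up, for 0.7 s (contact force between square and stile above 2.5 N and contact force between square and rail above 2.5 N and y of each of square_heel, square_tip_x in the frame of stile_corner below 0.002 m and x of each of square_heel, square_tip_y in the frame of rail_face above -0.002 m and z of square_heel in the frame of stile_corner below 0.01 m and angle between square's own z axis and vertical below 0.08 rad and value of joint rail below 0.012 rad), for 0.7 s.
At the end, for the whole second after the job is handed in: The rail is left closed up (within 0.012 rad of square); the square lies flat, right way up and at rest on the cork mat, its origin within 45 mm of the mat's centre (value of joint rail below 0.012 rad and horizontal distance between square and mat below 0.045 m and z of square in the frame of mat between 0.003 and 0.01 m and angle between square's own z axis and vertical below 0.05 rad and contact force between square and mat above 1 N and linear speed of square below 0.02 m/s); the robot touches nothing.
It fails at once if the square pushed on the stile with more than 25 N (contact force between square and stile above 25 N).
It fails at once if the square pushed on the rail with more than 25 N (contact force between square and rail above 25 N).
It fails at once if the gripper or arm pushed the frame or its board directly (over 2 N) (contact force between any of the fingers, the arm and frame above 2 N).
It fails at once if a bystander moved more than 20 mm (distance of any of gouge_a, gouge_b, folding_rule, stone, offcut, mallet, wax_tin from where it was at the start of the episode above 0.02 m).
It also fails if it takes over 72 s, if anything falls off the work surface, if the arm or the gripper's body presses on something with over 40 N, if the wrist force passes 120 N, or if a joint passes its speed limit or range.

### The arm

A 6-joint arm with a two-finger parallel gripper is mounted at the origin on the work surface. World frame = base frame: x ahead of the robot, y to its left, z up, the work surface at z = 0. Lengths are in m, angles in rad, forces in N, time in s.
With the tool pointing down it reaches from about 0.4 to 0.825 m from the base axis. Payload 7 kg.
Tool frame: the origin (TCP) lies between the finger pads; the fingertips stand 8 mm ahead of it and the grasp point (between the pads) lies 11 mm behind it; z points along the fingers, y is the line along which they close (so a half turn about z gives the same grasp; the last joint's range is limited). The gripper opens to 85 mm and grips with 20 to 120 N. Pads are 22 mm wide; open, the fingers measure 114 mm over their backs; the gripper's body (76 mm by 85 mm) begins 54 mm behind the grasp point. The pads swing forward as they close: fully open they stand 13 mm farther back than shut.
Start: joints at [0.288, 0.359, 0.012, 0, -1.224, -0.288], TCP at [0.675, -0, 0.205] pointing down, gripper open.
Joint ranges: [-3.07, 3.07], [-1.43, 2.12], [-1.02, 1.25], [-3.03, 1.67], [-3.05, -0], [-3.03, 3.03]. Speed limits (rad/s): [2.39, 2.39, 3.01, 3.14, 3.14, 3.14].

### API

Orientations are given as a rotation vector (axis times angle).
In Python, from station import r gives the robot as it stands.
- The arm moves only by the tool apply_moves, never from a script. Its argument "series" is a list that holds one entry, the list of rows, each a list of 7 numbers: the shift along the world's x, y, z in units of 50 mm (1.0 is 50 mm), then the turn, a rotation vector about the world's x, y, z in units of 8 degrees (1.0 is 8 degrees), then the opening, from 0 (shut) to 1 (fully open). In form: [[[x, y, z, wx, wy, wz, gripper], ...]]. A call has 1 to 8 rows; each row shifts and turns the commanded pose from where the row before left it; what a row does not reach is not made up. A row lasts 1/10 s, in which the tool goes at most 50 mm and 8.59 degrees, less where a joint would pass 70% of its speed; a pose out of reach is approached as far as the arm can. A call is refused whole if a number of a shift passes 1 or a number of a turn 1, either way. A call with a gripper value outside its range is refused whole. The fingers move at their own pace and stop on an object; "squeeze" is the grip in N (left out, the last holds). Time passes only in rows, so rows that do not move let the fingers close. It gives the time, the measured TCP pose, the force, the opening and the grip force at its end, in the units of the state.
- r.sense(): the state, without advancing time (a new reading comes with each control period).
- r.read_camera(name): name is "scene" or "side" or "wrist"; returns a dict with "image" (384x512x3 uint8, blue, green, red), "mtx" (3x3 intrinsics, pixels), "dist_coeffs" ([k1, k2, p1, p2, k3] as OpenCV has them; the pictures are not rectified), "camera_from_world" (4x4, takes a point from world to camera coordinates). Camera axes: x right, y up, looking along -z (the intrinsics and any distortion apply to the point x, -y, -z); pixel columns grow to the right and rows downward; lengths in m; the calibration is good to about 2 mm. A picture is of the moment at which its call begins. There is no depth.
- r.hand_in(): hands the job in; it is judged then, once.
Trained networks look in a picture, given as the dict that the camera call returned (one of the last four; its "shot" number tells which), for a name from the list of things; names that differ only in an ending like _2 or _b are one class to them, and where a whole thing is asked for, a point or a joint stands for the part that bears it (a point fixed in the world has none). Each returns a list of dicts, best first, with "conf" (0 to 1); they miss things now and then, are a little off and sometimes report something else, mostly with a low value. They report only what shows in the picture. A call takes as long as a camera call. They do not tell look-alikes from the thing itself.
- r.boxes_of(picture, target): "extent" ([left, top, right, bottom] as shares, 0 to 1, of the picture: columns of its width, rows of its height, round what is visible of it).
The state is a dict: "time": time; "joint_positions": joint angles; "joint_vel": joint speeds; "joint_torque": joint torques, N m; "eef_pos": TCP position; "eef_rot": TCP orientation; "wrist_force": force on the tool from outside, world axes, zero at the start; "moment": the same for the moment, N m; "gripper_width": opening from 0.0 (shut) to 1.0 (fully open); "gripper_force": force on a finger pad.
Only numpy, scipy, OpenCV 4.12 (cv2) and the standard library are available. Lean on these libraries where they do the work, as an engineer would, in place of code of your own. Each camera call takes 0.05 s, during which the arm holds its last target. There are 200 camera calls.

## Working session

There is one attempt and no reset: what is moved stays moved. The work goes in short steps, Python scripts to look and compute and a tool call to move; the robot and the scene stay as the last step left them, time stands still between calls to the robot, and variables do not carry over. Pictures are saved under pics/ and viewed, at most 12 in all, crops included, and the job is handed in when it is done.

Besides the shell and the picture viewer there is one more tool, called after "Emit:" as name(argument=value, ...), one argument or row to a line, values as JSON. apply_moves: Moves the arm, as the interface text tells. Its arguments: {"type":"object","properties":{"series":{"type":"array","items":{"type":"array","items":{"type":"array","items":{"type":"number"}}}},"squeeze":{"type":"number"}},"required":["series"]}

```bash
ls; mkdir -p pics
python3 - <<'E'
from station import r
import cv2,pickle
s=r.sense();print(s)
P={}
for n in("scene","side","wrist"):
    p=r.read_camera(n);P[n]=p
    for t in("square","mat","frame","gouge_a","folding_rule","offcut"):
        print(n,t,[( [round(v*k) for v,k in zip(b["extent"],(512,384,512,384))],round(b["conf"],2)) for b in r.boxes_of(p,t)])
pickle.dump(P,open("p0.pkl","wb"))
import numpy as np
cv2.imwrite("pics/a.png",cv2.resize(P["scene"]["image"],(800,600)))
cv2.imwrite("pics/b.png",cv2.resize(P["side"]["image"],(800,600)))
E
```

```text
pics
{'time': 0.0, 'joint_positions': array([ 2.88081860e-01,  3.59397380e-01,  1.10530963e-02, -3.44679107e-04,
       -1.22404065e+00, -2.88095128e-01]), 'joint_vel': array([-0.00038231,  0.00167016,  0.00067957,  0.00046782,  0.00168141,
        0.00030771]), 'joint_torque': array([ 2.55543900e-04, -5.83324420e+01,  2.93422562e+01,  6.93659976e+00,
       -6.00149287e-03, -1.14765509e-06]), 'eef_pos': array([ 6.74493073e-01, -3.92148071e-05,  2.03555373e-01]), 'eef_rot': array([ 2.22041816e+00, -2.22070831e+00, -1.63719027e-03]), 'wrist_force': array([ 0.358791  , -0.3498342 , -0.03163366]), 'moment': array([-0.06620027, -0.02243405,  0.03585304]), 'gripper_force': 0.0, 'gripper_width': 0.9991062977366941}
scene square [([274, 171, 307, 206], 0.8), ([217, 121, 260, 154], 0.77), ([266, 97, 297, 131], 0.62)]
scene mat [([253, 167, 340, 232], 0.87)]
scene frame [([139, 227, 291, 361], 0.78)]
scene gouge_a [([238, 159, 280, 197], 0.62)]
scene folding_rule [([315, 193, 351, 242], 0.93)]
scene offcut [([204, 237, 225, 253], 0.85), ([238, 159, 278, 194], 0.54)]
side square [([123, 178, 159, 220], 0.93), ([175, 142, 220, 175], 0.68), ([115, 146, 154, 177], 0.63), ([224, 162, 256, 204], 0.61)]
side mat [([198, 164, 287, 217], 0.66)]
side frame [([253, 215, 420, 345], 0.93), ([191, 184, 220, 226], 0.16)]
side gouge_a [([226, 164, 260, 202], 0.69), ([190, 183, 218, 225], 0.61)]
side folding_rule [([263, 161, 308, 195], 0.69)]
side offcut [([265, 247, 285, 264], 0.66)]
wrist square [([321, 308, 364, 361], 0.8), ([268, 249, 456, 356], 0.54)]
wrist mat [([268, 250, 454, 358], 0.74)]
wrist frame [([266, 3, 511, 150], 0.6)]
wrist gouge_a [([424, 268, 498, 384], 0.93)]
wrist folding_rule [([229, 238, 265, 349], 0.68)]
wrist offcut [([482, 65, 510, 120], 0.86), ([267, 1, 509, 148], 0.24)]
```

View pics/a.png

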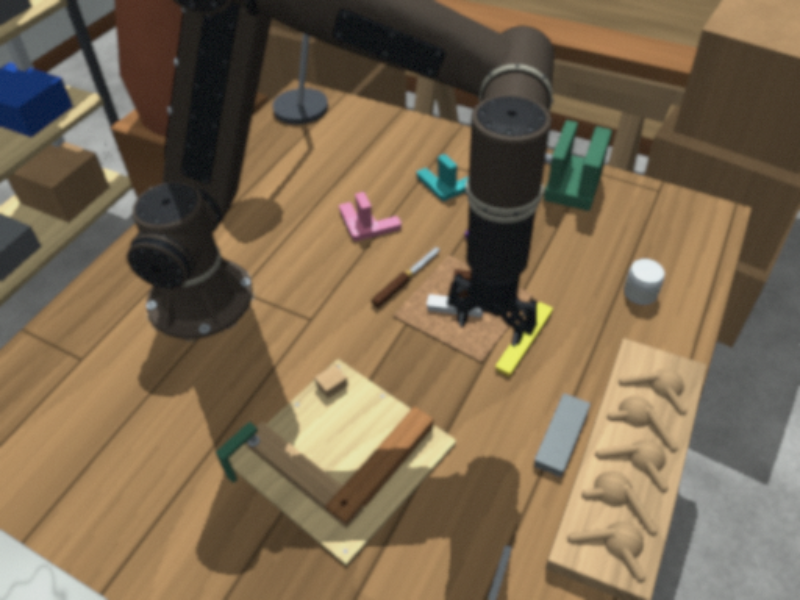

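View pics/b.png

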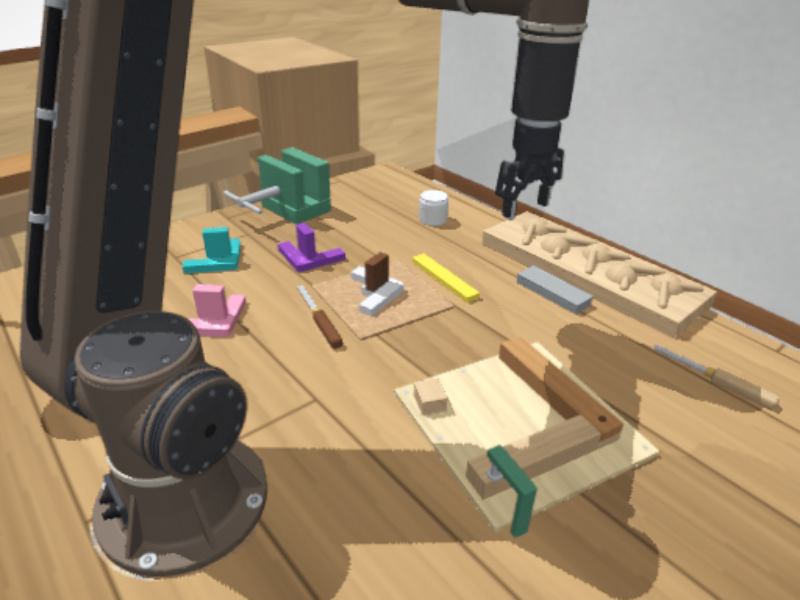

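```bash
cat > h.py <<'E'
import numpy as np,cv2
from scipy.optimize import least_squares
from scipy.spatial.transform import Rotation as R
F=np.diag([1.,-1,-1])
def proj(p,X):
    M=p["camera_from_world"]; A=F@M[:3,:3]; t=F@M[:3,3]
    return cv2.projectPoints(np.asarray(X,float).reshape(-1,1,3),cv2.Rodrigues(A)[0],t,p["mtx"],np.asarray(p["dist_coeffs"],float))[0][:,0]
def ray(p,uv):
    n=cv2.undistortPoints(np.asarray(uv,float).reshape(-1,1,2),p["mtx"],np.asarray(p["dist_coeffs"],float))[:,0]
    M=p["camera_from_world"]; d=(np.c_[n,np.ones(len(n))]@F)@M[:3,:3]
    return -M[:3,:3].T@M[:3,3],d
def onz(p,uv,z):
    c,d=ray(p,uv); return c+d*((z-c[2])/d[:,2])[:,None]
def tri(obs):  # [(p,uv)]
    A=[];b=[]
    for p,uv in obs:
        c,d=ray(p,[uv]);d=d[0]/np.linalg.norm(d[0]);Q=np.eye(3)-np.outer(d,d);A.append(Q);b.append(Q@c)
    x,res,_,_=np.linalg.lstsq(np.vstack(A),np.hstack(b),rcond=None);return x
E
python3 - <<'E'
from h import *
import pickle
np.set_printoptions(precision=3,suppress=True)
P=pickle.load(open("p0.pkl","rb"))
for n in P: print(n,-P[n]["camera_from_world"][:3,:3].T@P[n]["camera_from_world"][:3,3],P[n]["mtx"][0,0],P[n]["dist_coeffs"])
def g(n,l,z): print(n,onz(P[n],np.array(l,float)*.64,z).tolist() if 0 else onz(P[n],np.array(l,float)*.64,z))
# mat corners scene, side ; board corners scene, side
g("side",[[313,285],[363,335],[452,305]],.006)
g("scene",[[440,257],[396,313],[488,360]],.006)
g("scene",[[338,360],[455,440],[346,566],[232,462]],.012)
g("side",[[397,389],[539,345],[659,453],[499,528]],.012)
g("side",[[377,254]],.09)
cv2.imwrite("pics/c.png",cv2.resize(P["wrist"]["image"],(800,600)))
E
```

```text
scene [ 0.907 -0.704  1.159] 454.230340584476 [-0.097  0.     0.     0.     0.   ]
side [-0.111 -0.595  0.691] 381.28849660918837 [-0.051  0.     0.     0.     0.   ]
wrist [ 0.675 -0.073  0.374] 327.1889305541249 [-0.063  0.     0.     0.     0.   ]
side [[0.441 0.348 0.006]
 [0.419 0.139 0.006]
 [0.623 0.108 0.006]]
scene [[0.427 0.339 0.006]
 [0.415 0.146 0.006]
 [0.64  0.117 0.006]]
scene [[ 0.37  -0.02   0.012]
 [ 0.658 -0.083  0.012]
 [ 0.598 -0.378  0.012]
 [ 0.315 -0.306  0.012]]
side [[ 0.37  -0.023  0.012]
 [ 0.653 -0.094  0.012]
 [ 0.588 -0.378  0.012]
 [ 0.305 -0.314  0.012]]
side [[0.541 0.252 0.09 ]]
```

View pics/c.png

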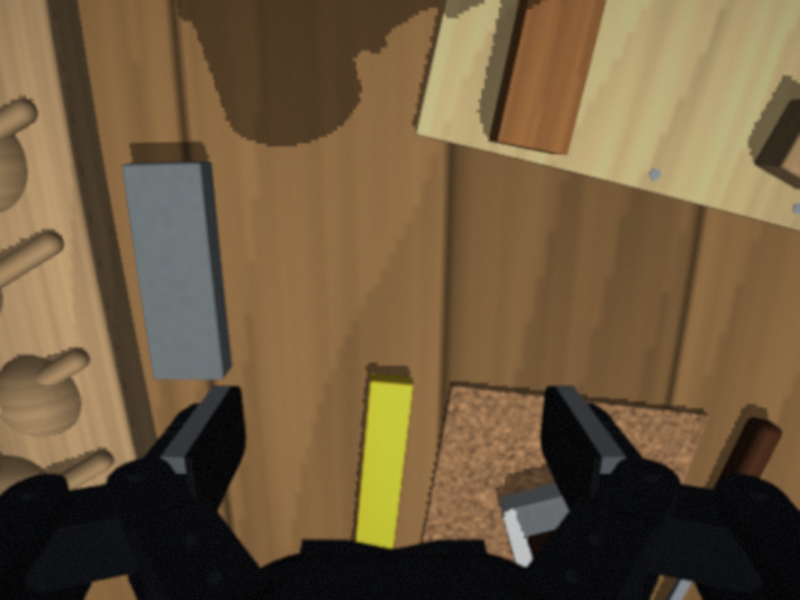

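Emit:
apply_moves(
  series=[
    [[-0.35,0.85,0.3,0,0,0,1],[-0.35,0.85,0.3,0,0,0,1],[-0.35,0.85,0.3,0,0,0,1],[-0.35,0.85,0.3,0,0,0,1],[-0.35,0.85,0.3,0,0,0,1],[-0.35,0.85,0.3,0,0,0,1],[-0.3,0.85,0.2,0,0,0,1],[0,0,0,0,0,0,1]],
  ],
)

```text
time: 1.85
eef_pos: [0.5538, 0.3023, 0.306]
eef_rot: [-2.224, 2.214, 0.0]
wrist_force: [-1.1, -0.5, 0.6]
gripper_width: 0.998
gripper_force: 0.0
```

Run:
```python
from station import r
import cv2,pickle
p=r.read_camera("wrist");pickle.dump(p,open("w1.pkl","wb"));pickle.dump(r.read_camera("scene"),open("s1.pkl","wb"))
s=r.sense();print(s["eef_pos"],s["time"])
cv2.imwrite("pics/d.png",cv2.resize(p["image"],(800,600)))
```

```text
[0.55442309 0.2986794  0.30461738] 1.95
```

View pics/d.png

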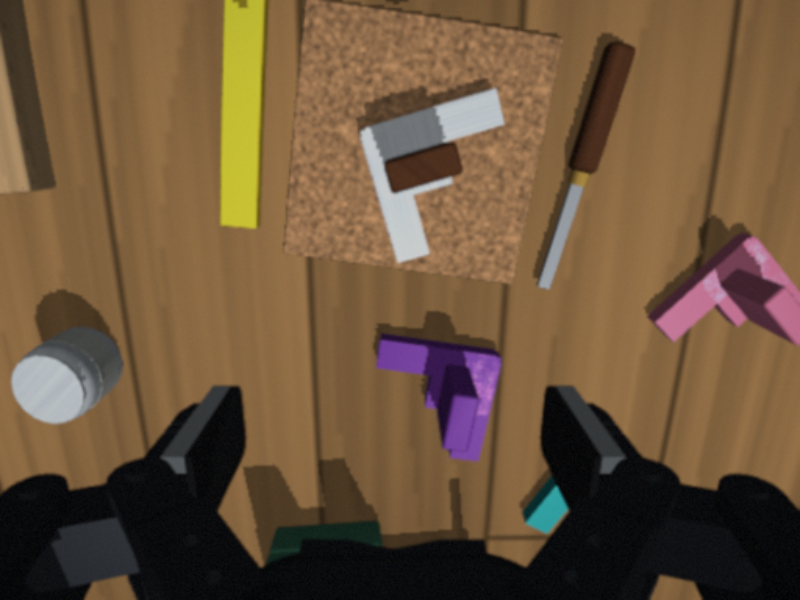

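Emit:
apply_moves(
  series=[
    [[-0.1,-1,0.1,0,0,0,1],[-0.1,-1,0.1,0,0,0,1],[-0.1,-1,0.1,0,0,0,1],[-0.1,-1,0.1,0,0,0,1],[-0.1,-1,0.1,0,0,0,1],[-0.1,-1,0.1,0,0,0,1],[-0.1,-1,0.1,0,0,0,1],[-0.1,-1,0.1,0,0,0,1]],
  ],
)

```text
time: 2.75
eef_pos: [0.5141, -0.1017, 0.3443]
eef_rot: [-2.22, 2.223, -0.0]
wrist_force: [2.2, 1.3, 0.1]
gripper_width: 0.998
gripper_force: 0.0
```

Emit:
apply_moves(
  series=[
    [[0,0,0,0,0,0,1],[0,0,0,0,0,0,1]],
  ],
)

```text
time: 2.95
eef_pos: [0.5146, -0.1009, 0.3439]
eef_rot: [2.216, -2.226, -0.0]
wrist_force: [0.3, -0.1, 0.4]
gripper_width: 0.999
gripper_force: 0.0
```

Run:
```python
from station import r
import cv2,pickle
from h import *
np.set_printoptions(precision=4,suppress=True)
p=r.read_camera("wrist");pickle.dump(p,open("w2.pkl","wb"))
s=r.sense();print(s["eef_pos"],s["time"],s["wrist_force"])
cv2.imwrite("pics/e.png",cv2.resize(p["image"],(800,600)))
w=pickle.load(open("w1.pkl","rb"));sd=pickle.load(open("p0.pkl","rb"))["side"]
print("handle top",tri([(w,np.array([424,168])*.64),(sd,np.array([377,257])*.64)]))
M=onz(w,np.array([[308,2],[559,37],[512,282],[285,250]])*.64,.006);print("mat",M[:,:2],M.mean(0), np.linalg.norm(M[0]-M[2]),np.linalg.norm(M[1]-M[3]))
pt=np.array([[362,130],[497,88],[400,262],[503,122],[429,255]])*.64
L=np.array([[42,-42,18],[-78,-42,18],[42,78,18],[-78,-12,18],[12,78,18]])/1000.
ht=np.array([[386,164],[457,143],[462,170],[391,193]])*.64
H=np.array([[28,-12,84],[-28,-12,84],[-28,12,84],[28,12,84]])/1000.
def f(q):
    X=np.vstack([L,H])@R.from_euler("z",q[3]).as_matrix().T+q[:3]
    return (proj(w,X)-np.vstack([pt,ht])).ravel()
o=least_squares(f,[.53,.24,.006,0]);print("square",o.x,np.degrees(o.x[3]));print(o.fun.reshape(-1,2))
```

```text
[ 0.5149 -0.0997  0.3438] 3.0 [-0.3194  1.1358  0.7942]
handle top [0.5332 0.2456 0.0889]
mat [[0.6261 0.1149]
 [0.4145 0.1404]
 [0.4408 0.3559]
 [0.6556 0.3259]] [0.5343 0.2343 0.006 ] 0.30399078857721584 0.3041453711991865
square [ 0.5312  0.2468 -0.0003  0.2925] 16.759968563548487
[[-1.5759  0.1505]
 [-0.8439  0.369 ]
 [-0.6744 -0.4667]
 [ 0.6153  1.3889]
 [ 0.9759 -1.8145]
 [-1.3998 -0.7541]
 [-0.2535 -1.3941]
 [ 1.7393  1.7235]
 [ 1.2663  0.6633]]
```

View pics/e.png

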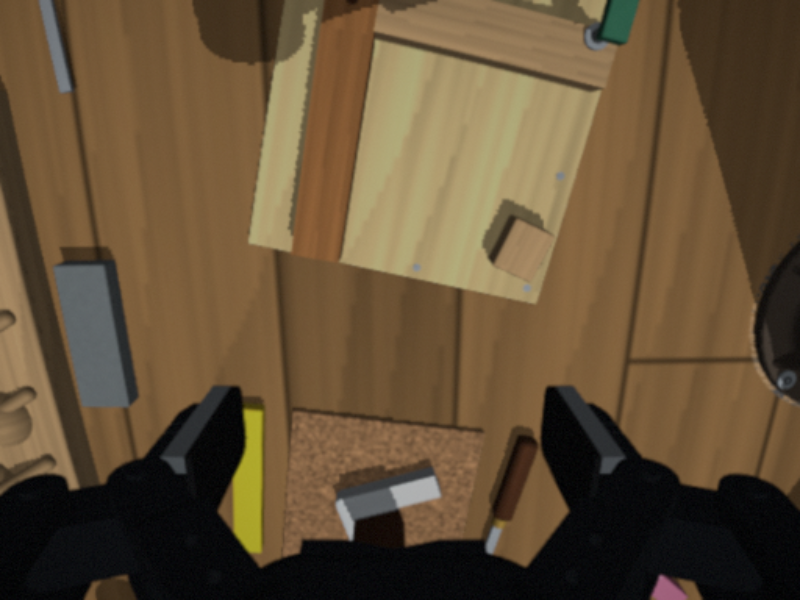

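Run:
```python
import cv2,pickle
p=pickle.load(open("w2.pkl","rb"))
cv2.imwrite("pics/f.png",cv2.resize(p["image"][0:150,200:400],None,fx=4,fy=4,interpolation=cv2.INTER_CUBIC))
```

```text
(no output)
```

View pics/f.png

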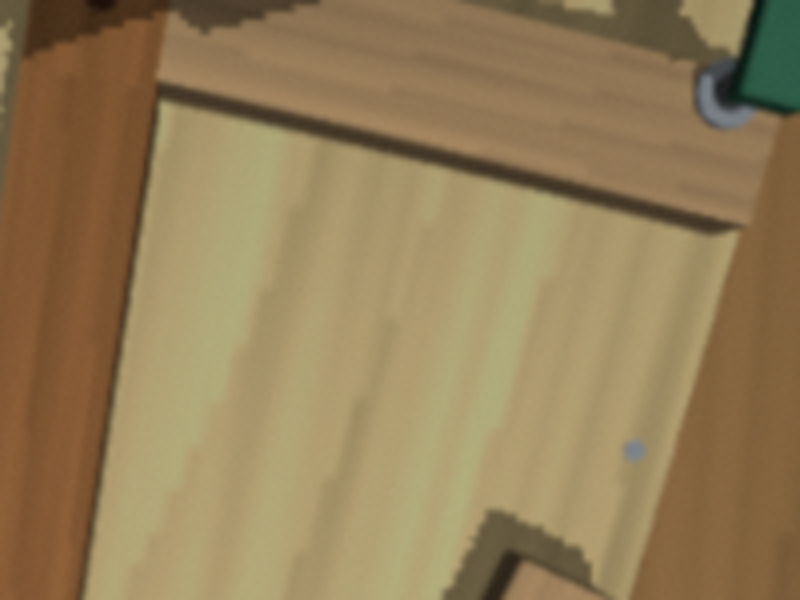

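Run:
```python
from h import *
import pickle
np.set_printoptions(precision=4,suppress=True)
p=pickle.load(open("w2.pkl","rb"));w=pickle.load(open("w1.pkl","rb"))
n=lambda u:(np.array(u,float)+.5)/4-.5+[200,0]
ang=lambda A:np.degrees(np.arctan2(*(A[1]-A[0])[1::-1]))
S=onz(p,n([[745,224],[158,83]]),.046);print("stile top",S,ang(S))
B=onz(p,n([[712,233],[162,98]]),.012);print("stile bot",B,ang(B))
Rl=onz(p,n([[155,95],[80,595]]),.046);print("rail",Rl,ang(Rl))
N=onz(p,(np.array([[536,303],[248,243]])+.5)*.64-.5,.012);print("board +y edge",N,ang(N))
o=np.array([[345,262],[293,254]]);
d=(S[1]-S[0])/np.linalg.norm(S[1]-S[0]);nn=np.array([-d[1],d[0],0])
c=N.mean(0)-.15*nn;print("board center",c,"nominal corner",c+.06*d-.06*nn)
# intersection of stile & rail lines
A=np.c_[(S[1]-S[0])[:2],-(Rl[1]-Rl[0])[:2]];t=np.linalg.solve(A,(Rl[0]-S[0])[:2]);print("corner",S[0]+t[0]*(S[1]-S[0]))
pt=(np.array([[362,130],[497,88],[400,262],[503,122],[429,255]])+.5)*.64-.5
L=np.array([[42,-42,18],[-78,-42,18],[42,78,18],[-78,-12,18],[12,78,18]])/1000.
ht=(np.array([[386,164],[457,143],[462,170],[391,193]])+.5)*.64-.5
H=np.array([[28,-12,84],[-28,-12,84],[-28,12,84],[28,12,84]])/1000.
def f(q):
    X=np.vstack([L,H])@R.from_euler("z",q[2]).as_matrix().T+[q[0],q[1],.006]
    return (proj(w,X)-np.vstack([pt,ht])).ravel()
o=least_squares(f,[.53,.24,0],loss="soft_l1");print("square",o.x,np.degrees(o.x[2]));print(o.fun.reshape(-1,2).T)
```

```text
stile top [[ 0.3323 -0.2222  0.046 ]
 [ 0.5301 -0.2652  0.046 ]] -12.266620757316598
stile bot [[ 0.331  -0.2224  0.012 ]
 [ 0.5299 -0.2669  0.012 ]] -12.607485198741538
rail [[ 0.5311 -0.2616  0.046 ]
 [ 0.5606 -0.096   0.046 ]] 79.91520123639503
board +y edge [[ 0.3677 -0.0159  0.012 ]
 [ 0.6598 -0.0801  0.012 ]] -12.39451794551627
board center [ 0.4819 -0.1946  0.012 ] nominal corner [ 0.5277 -0.2659  0.012 ]
corner [ 0.5305 -0.2653  0.046 ]
square [0.532  0.2463 0.2926] 16.76202020462662
[[-2.3179 -0.3463 -1.0188  1.1849  0.8978 -2.0286 -0.1203  1.9588  0.7454]
 [-0.1213 -0.2999  0.3996  1.0551 -1.0234 -0.7575 -1.6359  1.82    0.9839]]
```

Emit:
apply_moves(
  series=[
    [[0.05,0.85,-0.3,0,0,1,1],[0.05,0.85,-0.3,0,0,1,1],[0.05,0.85,-0.3,0,0,1,1],[0.05,0.85,-0.3,0,0,1,1],[0.05,0.85,-0.3,0,0,1,1],[0.05,0.85,-0.3,0,0,1,1],[0.05,0.85,-0.3,0,0,1,1],[0,0.85,-0.3,0,0,1,1]],
  ],
)

```text
time: 3.8
eef_pos: [0.532, 0.2444, 0.2231]
eef_rot: [3.063, -0.695, -0.0]
wrist_force: [0.2, 0.1, 0.5]
gripper_width: 1.002
gripper_force: 0.0
```

Emit:
apply_moves(
  series=[
    [[0,0,-0.2,0,0,1,1],[0,0,-0.2,0,0,1,1],[0,0,-0.1,0,0,1,1],[0,0,0,0,0,1,1],[0,0,0,0,0,1,1],[0,0,0,0,0,0.35,1],[0,0,0,0,0,0,1],[0,0,0,0,0,0,1]],
  ],
)

```text
time: 4.6
eef_pos: [0.5324, 0.2422, 0.1988]
eef_rot: [3.108, 0.458, -0.001]
wrist_force: [0.8, -0.2, -0.1]
gripper_width: 1.003
gripper_force: 0.0
```

```bash
cat >> h.py <<'E'
def tool(s):
    A=R.from_rotvec(s["eef_rot"]).as_matrix()
    return s["eef_pos"],np.degrees(np.arctan2(A[1,1],A[0,1])),A[:,2],s["time"]
E
python3 - <<'E'
from station import r
from h import *
np.set_printoptions(precision=4,suppress=True)
import pickle
s=r.sense();print(tool(s),s["joint_positions"])
w=r.read_camera("wrist");pickle.dump(w,open("w3.pkl","wb"))
cv2.imwrite("pics/g.png",cv2.resize(w["image"],(800,600),interpolation=cv2.INTER_CUBIC))
X=R.from_euler("z",.2926).apply(np.array([[28,-12,84],[-28,-12,84],[-28,12,84],[28,12,84],[42,-42,18],[-78,-42,18],[42,78,18]])/1000.)+[.5325,.246,.006]
print((proj(w,X)+.5)*800/512-.5)
E
```

```text
(array([0.5324, 0.2422, 0.1988]), np.float64(-73.22534295954571), array([-0.0004, -0.0003, -1.    ]), 4.6) [ 0.761   0.2157 -0.2008 -0.0001 -1.1548  1.1026]
[[408.9138 229.4614]
 [408.0764 325.855 ]
 [366.571  325.8704]
 [365.038  229.488 ]
 [451.1867 192.5626]
 [445.9031 359.2822]
 [270.8706 192.9296]]
```

View pics/g.png

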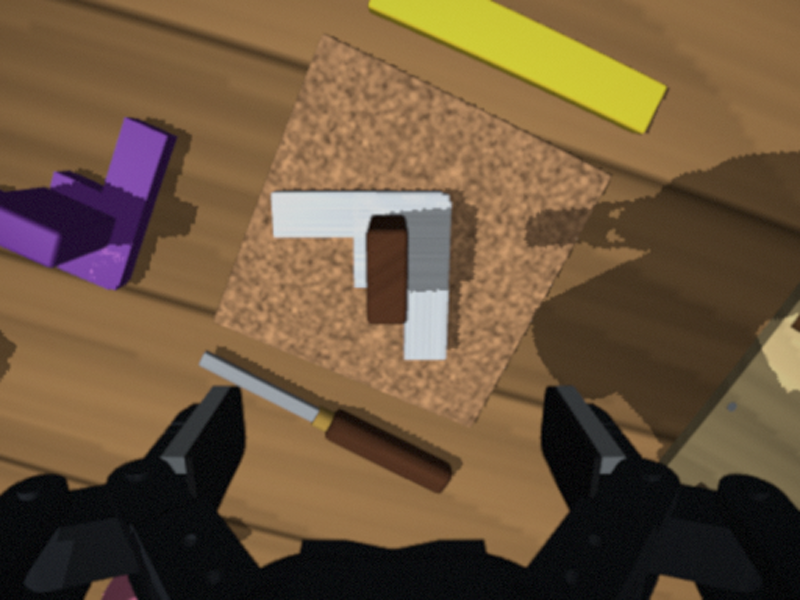

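Emit:
apply_moves(
  series=[
    [[0,0.04,-0.7,0,0,0,1],[0,0.03,-0.7,0,0,0,1],[0,0,-0.7,0,0,0,1],[0,0,-0.5,0,0,0,1],[0,0,-0.24,0,0,0,1],[0,0,0,0,0,0,1],[0,0,0,0,0,0,1]],
  ],
)

```text
time: 5.35
eef_pos: [0.5335, 0.2454, 0.0581]
eef_rot: [-3.108, -0.459, -0.002]
wrist_force: [0.3, 0.9, 0.1]
gripper_width: 1.0
gripper_force: 0.0
```

Emit:
apply_moves(
  series=[
    [[0,0,0,0,0,0,0.6],[0,0,0,0,0,0,0.4],[0,0,0,0,0,0,0.3],[0,0,0,0,0,0,0.1],[0,0,0,0,0,0,0],[0,0,0,0,0,0,0],[0,0,0,0,0,0,0]],
  ],
  squeeze=60,
)

```text
time: 6.05
eef_pos: [0.533, 0.2454, 0.0577]
eef_rot: [-3.107, -0.459, -0.001]
wrist_force: [-2.7, 1.7, 5.8]
gripper_width: 0.253
gripper_force: 59.0
```

Emit:
apply_moves(
  series=[
    [[0,0,0.3,0,0,0,0],[0,0,0.6,0,0,0,0],[0,0,0.8,0,0,0,0],[0,0,0.8,0,0,0,0],[0,0,0.5,0,0,0,0],[0,0,0,0,0,0,0],[0,0,0,0,0,0,0]],
  ],
)

```text
time: 6.75
eef_pos: [0.5322, 0.2447, 0.2063]
eef_rot: [-3.108, -0.458, 0.002]
wrist_force: [0.3, -0.9, -4.6]
gripper_width: 0.253
gripper_force: 59.5
```

Emit:
apply_moves(
  series=[
    [[-0.12,-0.7,0,0,0,-0.25,0],[-0.12,-1,0,0,0,-0.5,0],[-0.12,-1,0,0,0,-0.5,0],[-0.12,-1,0,0,0,-0.5,0],[-0.12,-1,0,0,0,-0.5,0],[-0.12,-1,0,0,0,-0.5,0],[-0.12,-1,0,0,0,-0.5,0],[-0.1,-1,0,0,0,-0.4,0]],
  ],
)

```text
time: 7.55
eef_pos: [0.4841, -0.1394, 0.2051]
eef_rot: [3.123, -0.343, -0.005]
wrist_force: [1.7, -0.1, -3.8]
gripper_width: 0.253
gripper_force: 59.7
```

Emit:
apply_moves(
  series=[
    [[0,-0.7,0,0,0,0,0],[0,-0.5,0,0,0,0,0],[0,0,0,0,0,0,0],[0,0,0,0,0,0,0]],
  ],
)

```text
time: 7.95
eef_pos: [0.4847, -0.198, 0.2049]
eef_rot: [-3.123, 0.343, 0.006]
wrist_force: [-0.1, 0.4, -4.1]
gripper_width: 0.256
gripper_force: 59.8
```

Run:
```python
from station import r
from h import *
import pickle
np.set_printoptions(precision=4,suppress=True)
s=r.sense();print(tool(s),s["wrist_force"],s["moment"],s["gripper_width"])
P={n:r.read_camera(n) for n in("scene","side","wrist")};pickle.dump(P,open("p4.pkl","wb"))
o=s["eef_pos"]-[0,0,.0517];y=np.radians(tool(s)[1]+90)
X=R.from_euler("z",y).apply(np.array([[42,-42,18],[-78,-42,18],[42,78,18],[0,0,84]])/1000.)+o
I=[cv2.resize(P["side"]["image"][190:350,220:440],None,fx=2.7,fy=2.7),cv2.resize(P["wrist"]["image"],None,fx=.9,fy=.9)]
for x in proj(P["side"],X): cv2.circle(I[0],tuple(np.int32((x-[220,190])*2.7)),2,(0,0,255),-1)
for x in proj(P["wrist"],X): cv2.circle(I[1],tuple(np.int32(x*.9)),2,(0,0,255),-1)
h=max(i.shape[0] for i in I);W=sum(i.shape[1] for i in I)
c=np.zeros((h+0,W,3),np.uint8);x0=0
for i in I: c[:i.shape[0],x0:x0+i.shape[1]]=i;x0+=i.shape[1]
k=800/W;cv2.imwrite("pics/k.png",cv2.resize(c,None,fx=k,fy=k))
```

```text
(array([ 0.4847, -0.198 ,  0.2049]), np.float64(-102.52081026391394), array([-0.0039,  0.0007, -1.    ]), 7.95) [-0.0916  0.4259 -4.1431] [ 0.0403  0.0484 -0.019 ] 0.2562102430302048
```

View pics/k.png

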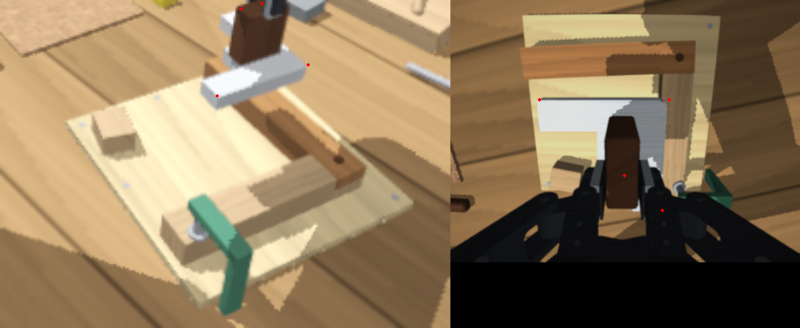

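Emit:
apply_moves(
  series=[
    [[0.03,-0.05,-0.4,0,0,0,0],[0,0,-0.7,0,0,0,0],[0,0,-0.7,0,0,0,0],[0,0,-0.5,0,0,0,0],[0,0,-0.25,0,0,0,0],[0,0,-0.13,0,0,0,0],[0,0,0,0,0,0,0],[0,0,0,0,0,0,0]],
  ],
)

```text
time: 8.9
eef_pos: [0.4887, -0.2001, 0.0742]
eef_rot: [3.123, -0.338, 0.003]
wrist_force: [0.8, -0.3, -3.3]
gripper_width: 0.252
gripper_force: 59.8
```

```bash
cat > st.py <<'E'
from station import r
from h import *
np.set_printoptions(precision=4,suppress=True)
s=r.sense();p,y,z,t=tool(s);a=np.radians(-12.4);d=np.array([np.cos(a),np.sin(a),0]);n=np.array([-d[1],d[0],0])
f=s["wrist_force"]-[0,0,-4.2]
print("t",t,"pos",p,"yaw",y+90,"tilt",z[:2],"F along stile/normal/z",f@d,f@n,f[2],"M",s["moment"],"corner frame org",(p-[.5305,-.2653,0])@d,(p-[.5305,-.2653,0])@n, "g",s["gripper_width"])
E
python3 st.py
```

```text
t 8.9 pos [ 0.4887 -0.2001  0.0742] yaw -12.360947613851977 tilt [ 0.0018 -0.0004] F along stile/normal/z 0.8890799173537441 -0.08579499910682123 0.8921344389212473 M [-0.0146 -0.0544 -0.0362] corner frame org -0.05486660074244294 0.054672891875058145 g 0.2524648729032
```

Emit:
apply_moves(
  series=[
    [[0,0,-0.1,0,0,0,0],[0,0,-0.04,0,0,0,0],[-0.006,-0.03,0,0,0,0,0],[-0.006,-0.03,0,0,0,0,0],[-0.006,-0.03,0,0,0,0,0],[-0.006,-0.03,0,0,0,0,0],[-0.006,-0.03,0,0,0,0,0],[0,0,0,0,0,0,0]],
  ],
)

```text
time: 9.7
eef_pos: [0.4861, -0.2079, 0.0661]
eef_rot: [3.123, -0.34, 0.0]
wrist_force: [1.2, -0.9, -2.6]
gripper_width: 0.254
gripper_force: 59.8
```

```bash
python3 st.py
```

```text
t 9.7 pos [ 0.4861 -0.2079  0.0661] yaw -12.413206358552685 tilt [ 0. -0.] F along stile/normal/z 1.3750474045634578 -0.5901804321929205 1.6404247354258628 M [0.032  0.0737 0.0179] corner frame org -0.05566412393900248 0.046514118541901864 g 0.25355314528039125
```

Emit:
apply_moves(
  series=[
    [[-0.004,-0.02,0,0,0,0,0],[-0.004,-0.02,0,0,0,0,0],[0,0,0,0,0,0,0]],
  ],
)

```text
time: 10.0
eef_pos: [0.4857, -0.2098, 0.0661]
eef_rot: [3.123, -0.339, -0.0]
wrist_force: [-0.2, -0.4, -3.6]
gripper_width: 0.252
gripper_force: 59.8
```

Emit:
apply_moves(
  series=[
    [[-0.002,-0.01,0,0,0,0,0],[-0.002,-0.01,0,0,0,0,0],[0,0,0,0,0,0,0]],
  ],
)

```text
time: 10.3
eef_pos: [0.4856, -0.2107, 0.0661]
eef_rot: [3.123, -0.339, 0.0]
wrist_force: [-0.1, 0.2, -3.0]
gripper_width: 0.253
gripper_force: 59.8
```

Emit:
apply_moves(
  series=[
    [[-0.002,-0.01,0,0,0,0,0],[0,0,0,0,0,0,0]],
  ],
)

```text
time: 10.5
eef_pos: [0.4854, -0.2112, 0.0661]
eef_rot: [3.123, -0.339, -0.0]
wrist_force: [-0.1, -0.1, -3.3]
gripper_width: 0.254
gripper_force: 59.8
```

```bash
python3 st.py
```

```text
t 10.5 pos [ 0.4854 -0.2112  0.0661] yaw -12.39866465218806 tilt [-0. -0.] F along stile/normal/z -0.06995586827102308 -0.14258353217299963 0.8646432864551521 M [ 0.0249  0.0276 -0.0089] corner frame org -0.05561725015042432 0.04314540151567303 g 0.2540701293042185
```

Emit:
apply_moves(
  series=[
    [[-0.002,-0.01,0,0,0,0,0],[0,0,0,0,0,0,0]],
  ],
)

```text
time: 10.7
eef_pos: [0.4854, -0.2117, 0.0661]
eef_rot: [-3.123, 0.339, -0.0]
wrist_force: [-1.0, -0.5, -3.6]
gripper_width: 0.254
gripper_force: 59.8
```

Emit:
apply_moves(
  series=[
    [[-0.002,-0.01,0,0,0,0,0],[0,0,0,0,0,0,0]],
  ],
)

```text
time: 10.9
eef_pos: [0.4852, -0.2122, 0.0661]
eef_rot: [-3.123, 0.339, 0.0]
wrist_force: [0.4, -0.1, -2.9]
gripper_width: 0.253
gripper_force: 59.8
```

Emit:
apply_moves(
  series=[
    [[-0.002,-0.01,0,0,0,0,0],[0,0,0,0,0,0,0]],
  ],
)

```text
time: 11.1
eef_pos: [0.4851, -0.2127, 0.0661]
eef_rot: [3.123, -0.339, -0.0]
wrist_force: [0.6, 0.1, -4.0]
gripper_width: 0.257
gripper_force: 59.8
```

```bash
python3 st.py
```

```text
t 11.1 pos [ 0.4851 -0.2127  0.0661] yaw -12.401775241521406 tilt [-0. -0.] F along stile/normal/z 0.5578023606118293 0.22980078944912452 0.1781198225639189 M [-0.0307 -0.0173  0.0191] corner frame org -0.05559615614986902 0.0416083782921533 g 0.2565814708256714
```

Emit:
apply_moves(
  series=[
    [[-0.002,-0.01,0,0,0,0,0],[0,0,0,0,0,0,0]],
  ],
)

```text
time: 11.3
eef_pos: [0.485, -0.2132, 0.0661]
eef_rot: [3.123, -0.339, -0.0]
wrist_force: [-0.2, -0.6, -3.0]
gripper_width: 0.251
gripper_force: 59.8
```

Emit:
apply_moves(
  series=[
    [[-0.002,-0.01,0,0,0,0,0],[0,0,0,0,0,0,0]],
  ],
)

```text
time: 11.5
eef_pos: [0.485, -0.2137, 0.0661]
eef_rot: [3.123, -0.339, 0.0]
wrist_force: [-0.4, -1.0, -3.2]
gripper_width: 0.254
gripper_force: 59.8
```

Emit:
apply_moves(
  series=[
    [[-0.002,-0.01,0,0,0,0,0],[0,0,0,0,0,0,0]],
  ],
)

```text
time: 11.7
eef_pos: [0.4848, -0.2142, 0.0661]
eef_rot: [3.123, -0.339, 0.0]
wrist_force: [0.6, -0.1, -2.7]
gripper_width: 0.251
gripper_force: 59.8
```

```bash
python3 st.py
```

```text
t 11.7 pos [ 0.4848 -0.2142  0.0661] yaw -12.399050592848553 tilt [ 0. -0.] F along stile/normal/z 0.6200307461094836 0.03136758806474546 1.4703053442297684 M [ 0.001   0.0158 -0.0075] corner frame org -0.055560653391299265 0.040067117160830105 g 0.25100640810757574
```

Emit:
apply_moves(
  series=[
    [[-0.002,-0.01,0,0,0,0,0],[0,0,0,0,0,0,0]],
  ],
)

```text
time: 11.9
eef_pos: [0.4848, -0.2146, 0.0661]
eef_rot: [-3.123, 0.339, -0.0]
wrist_force: [0.5, 1.6, -3.2]
gripper_width: 0.257
gripper_force: 59.9
```

Emit:
apply_moves(
  series=[
    [[-0.002,-0.01,0,0,0,0,0],[0,0,0,0,0,0,0]],
  ],
)

```text
time: 12.1
eef_pos: [0.4849, -0.2149, 0.0662]
eef_rot: [-3.123, 0.339, -0.001]
wrist_force: [0.6, 3.2, -1.8]
gripper_width: 0.256
gripper_force: 60.0
```

Emit:
apply_moves(
  series=[
    [[-0.002,-0.01,0,0,0,0,0],[0,0,0,0,0,0,0]],
  ],
)

```text
time: 12.3
eef_pos: [0.4849, -0.2152, 0.0663]
eef_rot: [-3.123, 0.339, -0.001]
wrist_force: [0.5, 5.5, -0.8]
gripper_width: 0.248
gripper_force: 60.1
```

```bash
python3 st.py
```

```text
t 12.3 pos [ 0.4849 -0.2152  0.0663] yaw -12.403148207843884 tilt [0.0008 0.0006] F along stile/normal/z -0.6806666981736833 5.481915963481179 3.373070273424199 M [ 2.3084 -0.2676 -0.0586] corner frame org -0.055276251536487415 0.03912196456442489 g 0.24781058981589132
```

Emit:
apply_moves(
  series=[
    [[0.02,-0.004,0.02,0,0,0,0],[0.02,-0.004,0,0,0,0,0],[0.02,-0.004,0,0,0,0,0],[0.02,-0.004,0,0,0,0,0],[0,0,0,0,0,0,0]],
  ],
)

```text
time: 12.8
eef_pos: [0.4877, -0.216, 0.0666]
eef_rot: [-3.122, 0.34, 0.003]
wrist_force: [-1.3, 5.5, -3.3]
gripper_width: 0.26
gripper_force: 60.0
```

```bash
python3 st.py
```

```text
t 12.8 pos [ 0.4877 -0.216   0.0666] yaw -12.423920755920193 tilt [-0.0018  0.0009] F along stile/normal/z -2.480822050041316 5.044876644261761 0.9014295142120194 M [ 2.497   0.4416 -0.0345] corner frame org -0.05239040645066256 0.03894971442601877 g 0.2596227427805679
```

Emit:
apply_moves(
  series=[
    [[0.02,-0.004,0,0,0,0,0],[0.02,-0.004,0,0,0,0,0],[0.02,-0.004,0,0,0,0,0],[0,0,0,0,0,0,0]],
  ],
)

```text
time: 13.2
eef_pos: [0.4906, -0.2167, 0.0665]
eef_rot: [-3.123, 0.34, 0.003]
wrist_force: [-1.2, 5.1, -3.4]
gripper_width: 0.255
gripper_force: 59.9
```

```bash
python3 st.py
```

```text
t 13.2 pos [ 0.4906 -0.2167  0.0665] yaw -12.423640406326342 tilt [-0.0021  0.0008] F along stile/normal/z -2.2482671115233446 4.76931716033098 0.7689215461177086 M [ 2.3668  0.4505 -0.0216] corner frame org -0.049439060853289404 0.03893879074953967 g 0.2550892494804975
```

Emit:
apply_moves(
  series=[
    [[0.02,-0.004,0,0,0,0,0],[0.02,-0.004,0,0,0,0,0],[0,0,0,0,0,0,0]],
  ],
)

```text
time: 13.5
eef_pos: [0.4926, -0.2171, 0.0665]
eef_rot: [-3.123, 0.34, 0.003]
wrist_force: [-1.9, 5.2, -3.6]
gripper_width: 0.25
gripper_force: 59.9
```

```bash
python3 st.py
```

```text
t 13.5 pos [ 0.4926 -0.2171  0.0665] yaw -12.421473233276132 tilt [-0.002   0.0008] F along stile/normal/z -2.9312634108008875 4.694260141221856 0.6173370315130406 M [ 2.3314  0.4917 -0.0617] corner frame org -0.04736926692217926 0.038954820387694114 g 0.24986874917534746
```

Emit:
apply_moves(
  series=[
    [[0.02,-0.004,0,0,0,0,0],[0.02,-0.004,0,0,0,0,0],[0,0,0,0,0,0,0]],
  ],
)

```text
time: 13.8
eef_pos: [0.4946, -0.2175, 0.0665]
eef_rot: [-3.123, 0.34, 0.003]
wrist_force: [-0.8, 5.0, -2.6]
gripper_width: 0.255
gripper_force: 59.9
```

```bash
python3 st.py
```

```text
t 13.8 pos [ 0.4946 -0.2175  0.0665] yaw -12.420386407120745 tilt [-0.002   0.0007] F along stile/normal/z -1.8319210170922577 4.737367896919795 1.6247928303019687 M [ 2.2334  0.435  -0.0492] corner frame org -0.04528708093796781 0.03897512235182709 g 0.25471292133429796
```

Emit:
apply_moves(
  series=[
    [[0.02,-0.004,0,0,0,0,0],[0.01,-0.002,0,0,0,0,0],[0,0,0,0,0,0,0]],
  ],
)

```text
time: 14.1
eef_pos: [0.4956, -0.2178, 0.0665]
eef_rot: [-3.123, 0.34, 0.005]
wrist_force: [-2.2, 5.8, -2.2]
gripper_width: 0.252
gripper_force: 60.0
```

```bash
python3 st.py
```

```text
t 14.1 pos [ 0.4956 -0.2178  0.0665] yaw -12.427839718529796 tilt [-0.0029  0.0008] F along stile/normal/z -3.3950598734708253 5.190140432321822 1.9768793972500567 M [ 2.3415  1.0021 -0.0167] corner frame org -0.04433376129171147 0.03889611287092239 g 0.2518542777273472
```

Emit:
apply_moves(
  series=[
    [[0.02,-0.004,0,0,0,0,0],[0.02,-0.004,0,0,0,0,0],[0,0,0,0,0,0,0]],
  ],
)

```text
time: 14.4
eef_pos: [0.4973, -0.2181, 0.0663]
eef_rot: [-3.123, 0.34, 0.006]
wrist_force: [-2.6, 5.8, -3.3]
gripper_width: 0.25
gripper_force: 59.9
```

```bash
python3 st.py
```

```text
t 14.4 pos [ 0.4973 -0.2181  0.0663] yaw -12.429570563627607 tilt [-0.0036  0.001 ] F along stile/normal/z -3.8055991174252894 5.148189432022059 0.9371779399008391 M [ 2.3965  1.1404 -0.0296] corner frame org -0.04260317897215358 0.03894223803231343 g 0.2500753639964201
```

Emit:
apply_moves(
  series=[
    [[0.02,-0.004,0,0,0,0,0],[0.02,-0.004,0,0,0,0,0],[0,0,0,0,0,0,0]],
  ],
)

```text
time: 14.7
eef_pos: [0.4992, -0.2185, 0.0662]
eef_rot: [-3.122, 0.34, 0.006]
wrist_force: [-2.1, 5.2, -2.6]
gripper_width: 0.253
gripper_force: 59.9
```

```bash
python3 st.py
```

```text
t 14.7 pos [ 0.4992 -0.2185  0.0662] yaw -12.43202964573365 tilt [-0.0037  0.001 ] F along stile/normal/z -3.2038006720811074 4.571332186705629 1.6239556235118724 M [ 2.3576  1.1456 -0.0298] corner frame org -0.04062780904336427 0.03898190749293455 g 0.2534274841882871
```

Emit:
apply_moves(
  series=[
    [[0.02,-0.004,0,0,0,0,0],[0,0,0,0,0,0,0]],
  ],
)

```text
time: 14.9
eef_pos: [0.5001, -0.2187, 0.0662]
eef_rot: [-3.123, 0.34, 0.006]
wrist_force: [-3.8, 5.4, -2.6]
gripper_width: 0.251
gripper_force: 59.9
```

```bash
python3 st.py
```

```text
t 14.9 pos [ 0.5001 -0.2187  0.0662] yaw -12.431816039337335 tilt [-0.0038  0.001 ] F along stile/normal/z -4.8454561224598605 4.420044201637492 1.5765743825932974 M [ 2.3773  1.2096 -0.0444] corner frame org -0.03966551508282201 0.03898179092114108 g 0.25142315608682375
```

Emit:
apply_moves(
  series=[
    [[0.02,-0.004,0,0,0,0,0],[0,0,0,0,0,0,0]],
  ],
)

```text
time: 15.1
eef_pos: [0.5011, -0.2189, 0.0662]
eef_rot: [-3.122, 0.34, 0.006]
wrist_force: [-2.2, 5.9, -3.6]
gripper_width: 0.253
gripper_force: 59.9
```

```bash
python3 st.py
```

```text
t 15.1 pos [ 0.5011 -0.2189  0.0662] yaw -12.434132317741941 tilt [-0.0039  0.001 ] F along stile/normal/z -3.3820506287069225 5.281718582035592 0.5923908805790474 M [ 2.3559  1.1349 -0.0523] corner frame org -0.03869243270151819 0.03900835316229567 g 0.2531958639352209
```

Emit:
apply_moves(
  series=[
    [[0.02,-0.004,0,0,0,0,0],[0,0,0,0,0,0,0]],
  ],
)

```text
time: 15.3
eef_pos: [0.5016, -0.2191, 0.0662]
eef_rot: [-3.122, 0.34, 0.008]
wrist_force: [-4.2, 5.1, -2.3]
gripper_width: 0.254
gripper_force: 60.0
```

```bash
python3 st.py
```

```text
t 15.3 pos [ 0.5016 -0.2191  0.0662] yaw -12.435767370282946 tilt [-0.0047  0.0011] F along stile/normal/z -5.2253640673588855 4.109440523448774 1.9011075587258062 M [ 2.5046  1.6734 -0.0117] corner frame org -0.038174147416794826 0.038946141460507344 g 0.2542839819416013
```

Emit:
apply_moves(
  series=[
    [[0.02,-0.004,0,0,0,0,0],[0,0,0,0,0,0,0]],
  ],
)

```text
time: 15.5
eef_pos: [0.5018, -0.2192, 0.0661]
eef_rot: [-3.122, 0.34, 0.01]
wrist_force: [-6.5, 6.6, 0.3]
gripper_width: 0.255
gripper_force: 60.2
```

```bash
python3 st.py
```

```text
t 15.5 pos [ 0.5018 -0.2192  0.0661] yaw -12.446612584185502 tilt [-0.0061  0.0014] F along stile/normal/z -7.812691559926556 5.074920480454953 4.464893247967498 M [ 2.8364  2.4399 -0.0216] corner frame org -0.037936656888423535 0.038894100228086745 g 0.254755207820186
```

Emit:
apply_moves(
  series=[
    [[0.008,-0.012,0,0,0,0,0],[0,0,0,0,0,0,0]],
  ],
)

```text
time: 15.7
eef_pos: [0.5019, -0.2192, 0.066]
eef_rot: [-3.122, 0.341, 0.01]
wrist_force: [-7.4, 9.9, 1.3]
gripper_width: 0.25
gripper_force: 60.5
```

```bash
python3 st.py
```

```text
t 15.7 pos [ 0.5019 -0.2192  0.066 ] yaw -12.45601674223019 tilt [-0.0064  0.0021] F along stile/normal/z -9.40656450872119 8.10272368183553 5.489917501351211 M [ 4.142   2.8431 -0.0254] corner frame org -0.03785449082487078 0.038828622162381435 g 0.25045023043427445
```

Emit:
apply_moves(
  series=[
    [[0,0,0,0,0,0,0],[0,0,0,0,0,0,0],[0,0,0,0,0,0,0],[0,0,0,0,0,0,0],[0,0,0,0,0,0,0],[0,0,0,0,0,0,0],[0,0,0,0,0,0,0],[0,0,0,0,0,0,0]],
  ],
)

```text
time: 16.5
eef_pos: [0.5019, -0.2193, 0.0661]
eef_rot: [-3.122, 0.341, 0.01]
wrist_force: [-7.6, 10.0, 1.3]
gripper_width: 0.252
gripper_force: 60.4
```

```bash
python3 st.py
python3 - <<'E'
from station import r
from h import *
import pickle
P={n:r.read_camera(n) for n in("scene","side","wrist")};pickle.dump(P,open("p5.pkl","wb"))
a=cv2.resize(P["scene"]["image"][220:350,150:300],None,fx=2.6,fy=2.6,interpolation=cv2.INTER_CUBIC)
b=cv2.resize(P["wrist"]["image"],(400,300))
c=cv2.resize(P["side"]["image"][205:345,250:430],(400,311),interpolation=cv2.INTER_CUBIC)
w=cv2.resize(P["wrist"]["image"][20:300,60:400],(400,289))
o=np.zeros((338+0,790,3),np.uint8);o[:338,:390]=a[:338,:390];o[:311,390:790]=c
o2=np.zeros((600,790,3),np.uint8);o2[:338]=o;o2[338:600,:400]=w[:262]
cv2.imwrite("pics/m.png",o2)
E
```

```text
t 16.5 pos [ 0.5019 -0.2193  0.0661] yaw -12.45198966889069 tilt [-0.0063  0.002 ] F along stile/normal/z -9.594016257258422 8.171327629109465 5.476192853651485 M [ 4.0467  2.8182 -0.0428] corner frame org -0.0378338611530307 0.038824433394202176 g 0.252453503988211
```

View pics/m.png

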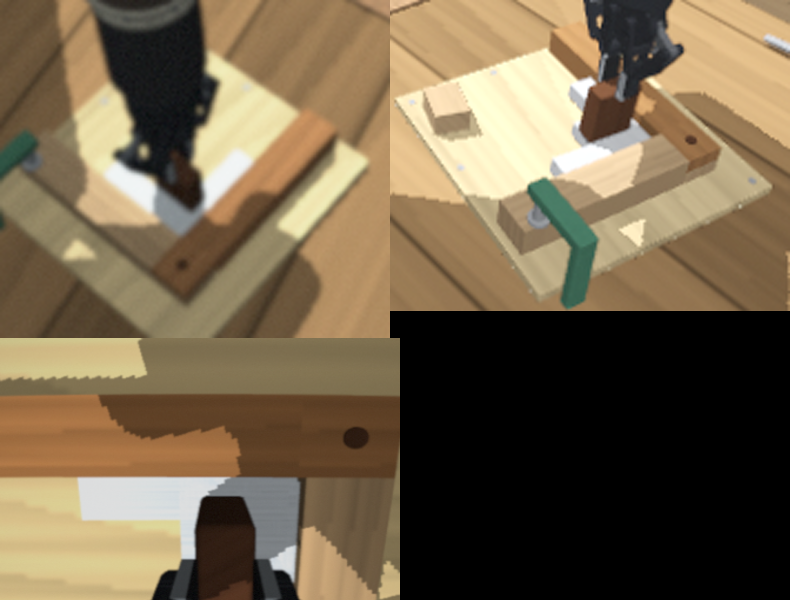

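Emit:
apply_moves(
  series=[
    [[0,0,0,0,0,0.03,0],[0,0,0,0,0,0.03,0],[0,0,0,0,0,0,0],[0,0,0,0,0,0,0],[0,0,0,0,0,0,0],[0,0,0,0,0,0,0],[0,0,0,0,0,0,0],[0,0,0,0,0,0,0]],
  ],
)

```text
time: 17.45
eef_pos: [0.5019, -0.2193, 0.066]
eef_rot: [-3.123, 0.328, 0.01]
wrist_force: [-7.8, 9.8, 1.5]
gripper_width: 0.252
gripper_force: 60.5
```

```bash
python3 st.py
```

```text
t 17.45 pos [ 0.5019 -0.2193  0.066 ] yaw -11.997906243071412 tilt [-0.0064  0.0021] F along stile/normal/z -9.683002792391255 7.877015449246252 5.70643275151903 M [ 4.0248  2.8088 -0.2309] corner frame org -0.037851399671521124 0.03881249445209692 g 0.2524803055557105
```

Emit:
apply_moves(
  series=[
    [[0,0,0,0,0,-0.06,0],[0,0,0,0,0,-0.06,0],[0,0,0,0,0,0,0],[0,0,0,0,0,0,0],[0,0,0,0,0,0,0],[0,0,0,0,0,0,0],[0,0,0,0,0,0,0],[0,0,0,0,0,0,0]],
  ],
)

```text
time: 18.25
eef_pos: [0.5019, -0.2193, 0.0661]
eef_rot: [-3.12, 0.353, 0.01]
wrist_force: [-7.5, 10.1, 1.3]
gripper_width: 0.253
gripper_force: 60.5
```

```bash
python3 st.py
```

```text
t 18.25 pos [ 0.5019 -0.2193  0.0661] yaw -12.905893950970054 tilt [-0.0064  0.0019] F along stile/normal/z -9.515699872504584 8.296333641478778 5.51268823209314 M [4.0521 2.8291 0.204 ] corner frame org -0.037846312160563604 0.038804785802112225 g 0.25271029877522305
```

Emit:
apply_moves(
  series=[
    [[0,0,0,0,0,0.06,0],[0,0,0,0,0,0,0],[0,0,0,0,0,0,0],[0,0,0,0,0,0,0],[0,0,0,0,0,0,0],[0,0,0,0,0,0,0],[0,0,0,0,0,0,0],[0,0,0,0,0,0,0]],
  ],
)

```text
time: 19.05
eef_pos: [0.5019, -0.2193, 0.066]
eef_rot: [-3.122, 0.34, 0.01]
wrist_force: [-7.0, 10.1, 1.9]
gripper_width: 0.253
gripper_force: 60.4
```

Emit:
apply_moves(
  series=[
    [[-0.02,0.005,0,0,0,0,0],[-0.03,0.02,0,0,0,0,0],[-0.06,0.08,0,0,0,0,0],[-0.08,0.12,0,0,0,0,0],[-0.04,0.06,0.1,0,0,0,0],[0,0,0.5,0,0,0,0],[0,0,0.9,0,0,0,0],[0,0,0.9,0,0,0,0]],
  ],
)

```text
time: 19.85
eef_pos: [0.4933, -0.2061, 0.1887]
eef_rot: [3.123, -0.339, -0.002]
wrist_force: [1.7, -0.1, -3.5]
gripper_width: 0.252
gripper_force: 59.9
```

```bash
python3 st.py
```

```text
t 19.85 pos [ 0.4933 -0.2061  0.1887] yaw -12.376363147653166 tilt [-0.001  -0.0004] F along stile/normal/z 1.6580744560139407 0.27871840571621437 0.7331900310684039 M [-0.0652 -0.4155  0.0436] corner frame org -0.04901554420825949 0.04986050658181325 g 0.2517865404535481
```

Emit:
apply_moves(
  series=[
    [[0.1,0.7,0.3,0,0,0.25,0],[0.1,1,0,0,0,0.5,0],[0.1,1,0,0,0,0.5,0],[0.1,1,0,0,0,0.5,0],[0.1,1,0,0,0,0.5,0],[0.1,1,0,0,0,0.5,0],[0.1,1,0,0,0,0.5,0],[0.1,1,0,0,0,0.4,0]],
  ],
)

```text
time: 20.65
eef_pos: [0.5336, 0.1793, 0.2031]
eef_rot: [-3.107, -0.464, -0.002]
wrist_force: [2.3, -0.2, -4.2]
gripper_width: 0.253
gripper_force: 60.0
```

Emit:
apply_moves(
  series=[
    [[0,0.7,0,0,0,0,0],[0,0.4,-0.5,0,0,0,0],[0,0,-0.7,0,0,0,0],[0,0,-0.5,0,0,0,0],[0,0,-0.3,0,0,0,0],[0,0,0,0,0,0,0],[0,0,0,0,0,0,0]],
  ],
)

```text
time: 21.35
eef_pos: [0.5342, 0.2323, 0.1029]
eef_rot: [3.108, 0.46, 0.001]
wrist_force: [0.2, 1.0, -3.1]
gripper_width: 0.255
gripper_force: 60.1
```

```bash
python3 st.py
python3 - <<'E'
from station import r
from h import *
P={n:r.read_camera(n) for n in("scene","side","wrist")}
a=cv2.resize(P["scene"]["image"][220:350,150:300],None,fx=2.6,fy=2.6,interpolation=cv2.INTER_CUBIC)
c=cv2.resize(P["side"]["image"][140:280,180:360],(400,311),interpolation=cv2.INTER_CUBIC)
o=np.zeros((338,790,3),np.uint8);o[:338,:390]=a[:338,:390];o[:311,390:790]=c
cv2.imwrite("pics/n.png",o)
E
```

```text
t 21.35 pos [0.5342 0.2323 0.1029] yaw 16.827622151407724 tilt [ 0.0008 -0.0001] F along stile/normal/z 0.008058528217788047 1.0077696361070958 1.1469691097735373 M [ 0.0279 -0.0323 -0.0002] corner frame org -0.1032695574469869 0.48678220726547966 g 0.2547742318339182
```

View pics/n.png

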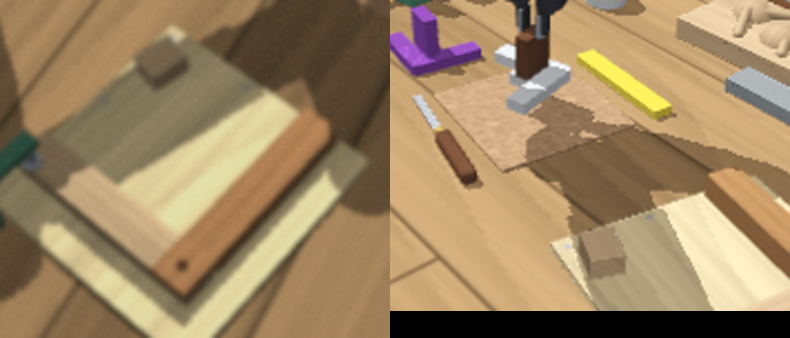

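Emit:
apply_moves(
  series=[
    [[0,0.04,-0.4,0,0,0,0],[0,0,-0.3,0,0,0,0],[0,0,-0.1,0,0,0,0],[0,0,-0.05,0,0,0,0],[0,0,-0.03,0,0,0,0],[0,0,0,0,0,0,0],[0,0,0,0,0,0,0]],
  ],
)

```text
time: 22.2
eef_pos: [0.5341, 0.2344, 0.0588]
eef_rot: [-3.107, -0.459, -0.001]
wrist_force: [0.3, 0.4, -3.2]
gripper_width: 0.254
gripper_force: 60.1
```

Emit:
apply_moves(
  series=[
    [[0,0,-0.02,0,0,0,0],[0,0,-0.01,0,0,0,0],[0,0,0,0,0,0,0]],
  ],
)

```text
time: 22.5
eef_pos: [0.5342, 0.2348, 0.0577]
eef_rot: [-3.107, -0.46, -0.002]
wrist_force: [-3.8, 1.0, 4.9]
gripper_width: 0.255
gripper_force: 61.1
```

Emit:
apply_moves(
  series=[
    [[0,0,0,0,0,0,0.4],[0,0,0,0,0,0,0.6],[0,0,0,0,0,0,0.8],[0,0,0,0,0,0,1],[0,0,0,0,0,0,1],[0,0,0,0,0,0,1],[0,0,0,0,0,0,1]],
  ],
)

```text
time: 23.2
eef_pos: [0.5338, 0.2341, 0.0566]
eef_rot: [3.108, 0.459, -0.0]
wrist_force: [0.7, -0.3, 0.5]
gripper_width: 1.0
gripper_force: 0.0
```

Emit:
apply_moves(
  series=[
    [[0,0,0.3,0,0,0,1],[0,0,0.6,0,0,0,1],[0,0,0.9,0,0,0,1],[0,0,0.9,0,0,0,1],[0,0,0.5,0,0,0,1],[0,0,0,0,0,0,1],[0,0,0,0,0,0,1],[0,0,0,0,0,0,1]],
  ],
)

```text
time: 24.0
eef_pos: [0.5331, 0.2337, 0.2154]
eef_rot: [3.107, 0.459, -0.003]
wrist_force: [1.3, -0.3, 0.6]
gripper_width: 1.002
gripper_force: 0.0
```

```bash
python3 st.py
python3 - <<'E'
from station import r
from h import *
w=r.read_camera("wrist");d=r.read_camera("side")
o=np.hstack([cv2.resize(w["image"],(400,300)),cv2.resize(d["image"][140:280,180:360],(385,300),interpolation=cv2.INTER_CUBIC)])
cv2.imwrite("pics/q.png",o)
E
```

```text
t 24.0 pos [0.5331 0.2337 0.2154] yaw 16.792386147635668 tilt [-0.0017 -0.001 ] F along stile/normal/z 1.3092620168623677 -0.0049739199785169275 4.834166271132591 M [ 0.0873  0.0529 -0.0232] corner frame org -0.10463484614018967 0.48795807840400374 g 1.0021041485631377
```

View pics/q.png

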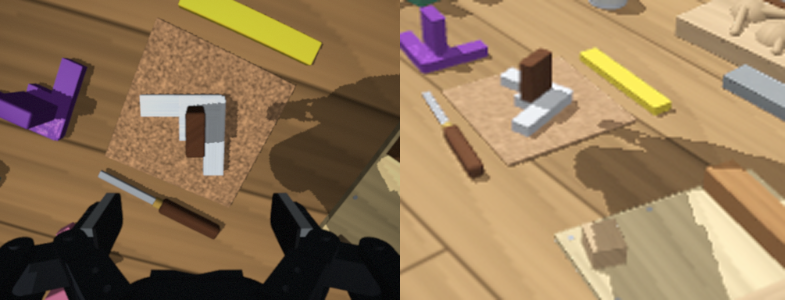

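```bash
python3 -c "
from station import r
print(r.hand_in())"
```

```text
the job is handed in; nothing more can be done
None
```

I handed in the job after about 24 s of robot time; the verdict was not reported. I pressed the square flush on both faces at about 8–10 N for over 3 s, and the rail looked closed at its stop when the arm withdrew. The square lies flat in the middle of its mat, released.

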